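# Return the standard vial, then hold the reader's sprung cover at its set pointer

### The job

After calibration the red-capped standard vial was left out on the bench: lower it upright into its own red seat on the aluminium tray, until it stands on the seat's floor, and let go of it. Then lift the reader's sprung cover by its bar handle until the cover is in line with the orange set pointer at its side, and hold it still there for inspection: finish while still holding it, since it falls shut when let go. Do not shift the pointer, the white-capped vial, the white can or the clear dish.

Things in the scene. Friction and masses are not known exactly. Their poses are not given: they have to be found in the camera images.
- red_vial: loose upright glass vial with a red cap, 22 mm diameter, 46 mm tall (cap from 36 mm up, 21 mm diameter), 20-40 g; origin at the centre of its underside
- white_vial: loose glass vial with a white cap, 22 mm diameter, 52 mm tall, standing in the white seat; origin at the centre of its underside; leave it there
- tray: fixed pale aluminium plate 70 x 180 x 6 mm (x, y, z) carrying three seats in a row along its y axis, centres at y = -55, 0, +55 mm; origin at the centre of its underside; the colours change places
- seat_red: red round cup, the home of the red vial, empty at the start: outer diameter 42 mm, bore 27 mm, 18 mm tall, its floor 4 mm above its underside (bore 14 mm deep); origin at the centre of its underside, z up; same yaw as the tray
- seat_white: white cup of the same size; holds the white vial
- seat_black: black cup of the same size; empty, not the red vial's home
- reader: fixed white bench instrument, 150 x 130 x 84 mm closed (x, y, z) plus the 12 mm thick grey cover on top, display on its front (-x) face; origin at the centre of its underside, yaw within 0.25 rad. The cover's hinge axis runs along the reader's y at x = +66 mm, z = 84 mm, at the far side from the robot
- cover (a joint): angle of the grey cover, 0 closed, growing as its front edge rises, up to 1.35 rad. The cover is 138 mm deep and weighs 0.15 kg; its spring closes it with 0.2 N m/rad x (angle + 0.8 rad), about 3 N at the bar, so it falls shut when let go. A white line runs along its side edge next to the pointer
- cover_hinge (a point): midpoint of the cover's hinge axis; axes of the cover: y along the hinge, -x towards the cover's front edge, z out of its top
- cover_bar (a point): midpoint of the steel bar handle of the cover: a round bar 12 mm thick, 92 mm long, along the hinge direction on two posts 80 mm apart, 34 mm above the cover's top face; in the cover's axes it lies 118 mm ahead of (-x) and 46 mm above (+z) the hinge. A gripper that pinches the bar across can stay upright: the bar turns between the pads
- pointer (a joint): angle of the orange set pointer, measured like cover about the same hinge axis (equal values: in line); set between 0.40 and 0.72 rad, stiff; not to be moved
- pointer_tip (a point): centre of the orange disc (18 mm diameter) at the pointer's free end, 142 mm ahead of (-x) and 6 mm above (+z) the hinge axis in the pointer's axes, 86 mm to the reader's -y side of its middle; same axis directions as the cover's, so cover and pointer are in line when their axes are parallel
- compound_microscope: fixed large white microscope to the left of the work, an obstacle: it fills x 0.40 to 0.94 m, y 0.00 to 0.24 m in world axes and is 0.50 m tall, with eyepieces that overhang towards the robot; origin under its base. Pass over it or well in front of it
- lens_can: loose white screw-top can with a black cap, 43 mm diameter, 65 mm tall, origin at the centre of its underside; bystander
- petri_dish: loose clear round dish, 60 mm diameter, 16 mm high, origin at the centre of its underside; bystander

How it is judged (in metres and radians):
On the way, in this order (a step that is already met when the one before it is completed fails the run):
1. the red vial is lowered into the red seat while still held (horizontal distance between red_vial and seat_red below 0.005 m and z of red_vial in the frame of seat_red below 0.012 m and contact force between the fingers and red_vial above 0.3 N), for 0.05 s.
2. the red vial stands in the red seat, let go, with the cover still down (horizontal distance between red_vial and seat_red below 0.005 m and z of red_vial in the frame of seat_red below 0.0065 m and angle between red_vial's own z axis and vertical below 0.12 rad and contact force between the fingers and red_vial below 0.05 N and value of joint cover below 0.1 rad), for 0.2 s.
3. the cover is held in line with the pointer by the gripper (angle between the x axis of cover_bar and the x axis of pointer_tip, either way round below 0.07 rad and contact force between the fingers and cover above 0.5 N), for 0.3 s.
At the end, for the whole second after the job is handed in: The red vial stands upright on the floor of the red seat (within 5 mm of its centre), released; the gripper's fingers hold the cover still within 0.07 rad (4 degrees) of the orange pointer with at least 0.5 N; the white vial still stands in the white seat (all of step 3 and horizontal distance between red_vial and seat_red below 0.005 m and z of red_vial in the frame of seat_red below 0.0065 m and angle between red_vial's own z axis and vertical below 0.12 rad and linear speed of red_vial below 0.02 m/s and velocity of joint cover between -0.05 and 0.05 rad/s and horizontal distance between white_vial and seat_white below 0.006 m and z of white_vial in the frame of seat_white below 0.0065 m); the arm keeps its last pose, push and grip.
It fails at once if the orange pointer was shifted (tip moved 8 mm) (distance of pointer_tip from where it was at the start of the episode above 0.008 m).
It fails at once if the white vial was lifted or knocked (12 mm) (distance of white_vial from where it was at the start of the episode above 0.012 m).
It fails at once if the white can was moved (25 mm) or tipped (distance of lens_can from where it was at the start of the episode above 0.025 m or angle between lens_can's own z axis and vertical above 0.4 rad).
It fails at once if the clear dish was moved (25 mm) (distance of petri_dish from where it was at the start of the episode above 0.025 m).
It also fails if it takes over 56 s, if anything falls off the work surface, if the arm or the gripper's body presses on something with over 40 N, if the wrist force passes 120 N, or if a joint passes its speed limit or range.

### The arm

A 7-joint arm with a two-finger parallel gripper is mounted at the origin on a cart in front of the work surface, level with it; the furniture and walls round the work are solid. World frame = base frame: x ahead of the robot, y to its left, z up, the work surface at z = 0. Lengths are in mm, angles in rad, forces in N, time in s.
With the tool pointing down it reaches from about 400 to 875 mm from the base axis. Payload 6.5 kg.
Tool frame: the origin (TCP) lies on the centre line of the jaws, within the pads' length; the fingertips stand 11 mm ahead of it and the grasp point (between the pads) lies 8 mm behind it; z points along the fingers, y is the line along which they close (so a half turn about z gives the same grasp; the last joint's range is limited). The gripper opens to 85 mm and grips with 20 to 120 N. Pads are 22 mm wide; open, the fingers measure 114 mm over their backs; the gripper's body (76 mm by 85 mm) begins 54 mm behind the grasp point. The pads swing forward as they close: fully open they stand 13 mm farther back than shut.
Start: joints at [-1.271, 0.536, -0.004, 1.538, 0.003, 1.067, -0.071], TCP at [232.497, 606.989, 242.29] pointing down, gripper open.
Joint ranges: [-2.7, 2.7], [-0.37, 2.16], [-1.27, 1.26], [0.24, 2.4], [-1.31, 4.45], [0.19, 1.91], [-2.76, 2.76]. Speed limits (rad/s): [2.39, 2.39, 3.14, 3.14, 3.14, 3.14, 3.14].

### API

Orientations are given as a unit quaternion [w, x, y, z].
In Python, from bench import robot gives the robot as it stands.
- The arm moves only by the tool pendant, called after ">>>" by a JSON object that holds its "fn" and its "kwargs". Schema: {"type":"object","properties":{"rows":{"type":"array","items":{"type":"number"},"minItems":5,"maxItems":25},"grip_force":{"type":"number"},"only":{"type":"string"},"quiet":{"type":"boolean"},"lines":{"type":"string"}},"required":["rows"],"additionalProperties":false}. rows is one flat list of numbers that holds 1 to 5 rows one after another, with no inner brackets; each row has 5 numbers: the finger opening in mm, then dx, dy, dz in shares of the most that a row can go, 1 being 62.5 mm, then a turn about the tool's z in rad; each row shifts and turns the commanded pose from where the row before left it, along the tool's axes as they then stand; what a row does not reach is not made up. A row lasts 1/8 s, in which the tool goes at most 62.5 mm and 0.188 rad, less where a joint would pass 70% of its speed; a pose out of reach is approached as far as the arm can. The fingers move at their own pace and stop on an object; grip_force is the grip in N (left out, the last holds). Time passes only in rows, so rows that do not move let the fingers close. The tool returns the time, the measured TCP pose, the force, the opening and the grip force at its end. only (a regular expression) keeps the lines of the reply that match it, lines (a string "A,B") keeps lines A to B, and quiet returns only ok. Input that does not fit is refused with a message, and nothing moves.
- robot.state(): the state, without advancing time (a new reading comes with each control period).
- robot.capture(name): name is "side" or "top"; returns the picture (420x560x3 uint8, red, green, blue); there is no depth.
- robot.camera_params(name): a dict with "fov_y" (degrees; the focal length in pixels is half the picture's height over the tangent of half this angle, whatever the lens; pixels are square), "cx", "cy" (the principal point, pixels), "k1" (the pictures are not rectified: a ray, as slopes to the right and down, at radius r is drawn at 1 + k1 r^2 times it, then the intrinsics apply), "position" and "orientation" of the camera in the world. Camera axes: x right, y down, z forward; pixel columns grow to the right and rows downward; lengths in mm; the calibration is good to about 2 mm. A picture is of the moment at which its call begins. camera_params takes no time and is no camera call.
- robot.job_done(): hands the job in; it is judged then, once.
The state is a dict: "time": time; "joint_positions": joint angles; "qvel": joint speeds; "joint_torque": joint torques, N m; "eef_pos": TCP position; "tcp_rot": TCP orientation; "force": force on the tool from outside, world axes, zero at the start; "ft_torque": the same for the moment, N m; "width": finger opening in mm; "grasp_force": force on a finger pad.
Only numpy, scipy, OpenCV 4.12 (cv2) and the standard library are available. Lean on these libraries where they do the work, as an engineer would, in place of code of your own. Each camera call takes 0.05 s, during which the arm holds its last target. There are 200 camera calls.

## Working session

There is one attempt and no reset: what is moved stays moved. The work goes in short steps, Python scripts to look and compute and a tool call to move; the robot and the scene stay as the last step left them, time stands still between calls to the robot, and variables do not carry over. Pictures are saved under pics/ and viewed, at most 10 in all, crops included, and the job is handed in when it is done.

```bash
ls; mkdir -p pics
```

Run:
```python
from bench import robot
import cv2
for n in("side","top"):
    cv2.imwrite(f"pics/{n}0.png",robot.capture(n)[:,:,::-1]); print(n,robot.camera_params(n))
s=robot.state(); print(s["time"],s["eef_pos"],s["tcp_rot"],s["width"])
```

```text
bench.py
pics
side {'fov_y': 50.51039279452691, 'cx': 270.36989723029626, 'cy': 203.96134898088619, 'k1': -0.05777638601271874, 'position': array([ 32.83240141,  11.10320329, 726.08818874]), 'orientation': array([ 0.21822716, -0.56451478,  0.74485707, -0.28086991])}
top {'fov_y': 57.60874917397973, 'cx': 284.3815419363152, 'cy': 217.08331713422803, 'k1': -0.09129085137574484, 'position': array([ 492.51287689, -172.96204785,  968.38657716]), 'orientation': array([ 0.03323053, -0.70467954,  0.7084813 , -0.01940942])}
0.1 [232.33419594 606.47073561 241.51698945] [-7.80515336e-05  1.81849120e-01  9.83326140e-01 -7.71092800e-04] 85.26075800538409
```

View pics/side0.png

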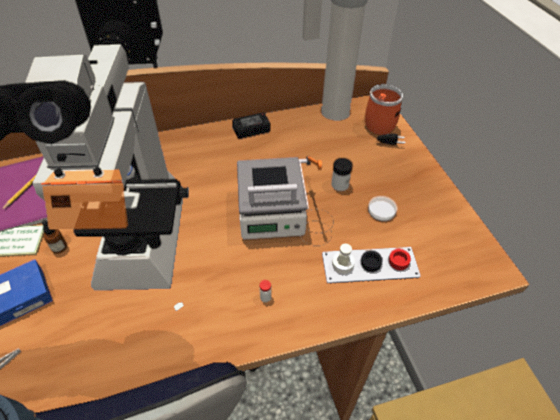

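View pics/top0.png

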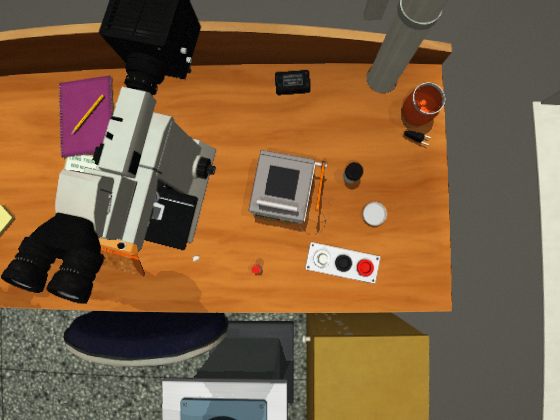

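The side view shows the red vial at (265,291), seats at (344,258) white, (372,261) black and (400,258) red, the reader around (272,195), and the pointer disc near (316,161). In the top view the vial is at (257,269), the seats at (321,258), (343,263) and (366,268), and the bar at (282,206). The arm is out of view on the left, beyond the microscope.

Create h.py:
```python
import numpy as np, cv2
from scipy.spatial.transform import Rotation as Ro
from bench import robot
class Cam:
    def __init__(s,n):
        p=robot.camera_params(n); f=210/np.tan(np.radians(p["fov_y"]/2))
        s.K=np.array([[f,0,p["cx"]],[0,f,p["cy"]],[0,0,1]]); s.D=np.array([p["k1"],0,0,0,0])
        q=p["orientation"]; s.R=Ro.from_quat([q[1],q[2],q[3],q[0]]).as_matrix(); s.c=np.array(p["position"])
    def ray(s,uv):
        a=cv2.undistortPoints(np.array([[uv]],float),s.K,s.D).ravel()
        d=s.R@np.array([a[0],a[1],1]); return d/np.linalg.norm(d)
    def onz(s,uv,z):
        d=s.ray(uv); return s.c+d*(z-s.c[2])/d[2]
    def proj(s,P):
        r=s.R.T; return cv2.projectPoints(np.array(P,float).reshape(-1,1,3),cv2.Rodrigues(r)[0],-r@s.c,s.K,s.D)[0].reshape(-1,2)
S,T=Cam("side"),Cam("top")
def tri(us,ut):
    d1,d2=S.ray(us),T.ray(ut); M=np.stack([d1,-d2],1)
    t=np.linalg.lstsq(M,T.c-S.c,rcond=None)[0]
    a,b=S.c+t[0]*d1,T.c+t[1]*d2
    return (a+b)/2,np.linalg.norm(a-b)
def blobs(img,h0,h1,s0,v0,box,amin=8):
    hsv=cv2.cvtColor(img,cv2.COLOR_RGB2HSV); H,Sa,V=[hsv[...,i].astype(int) for i in range(3)]
    m=((H>=h0)&(H<=h1) if h0<=h1 else (H>=h0)|(H<=h1))&(Sa>=s0)&(V>=v0)
    k=np.zeros_like(m);x0,y0,x1,y1=box;k[y0:y1,x0:x1]=1
    n,l,st,c=cv2.connectedComponentsWithStats((m&k).astype(np.uint8))
    return [(c[i].round(1).tolist(),st[i].tolist()) for i in range(1,n) if st[i,4]>=amin]
```

Run:
```python
from h import *
a=cv2.imread("pics/side0.png")[:,:,::-1];b=cv2.imread("pics/top0.png")[:,:,::-1]
print("redS",blobs(a,172,3,200,90,(230,230,430,310)))
print("redT",blobs(b,172,3,200,90,(240,230,400,300)))
print("orS",blobs(a,5,13,215,120,(300,140,345,240),4))
print("orT",blobs(b,5,13,215,120,(305,145,335,235),4))
ca=cv2.resize(a[140:250,225:345],None,fx=3.3,fy=3.3,interpolation=2)[:360];cb=cv2.resize(b[140:236,240:345],None,fx=3.75,fy=3.75,interpolation=2)[:360]
cc=cv2.resize(a[235:310,240:440],None,fx=2,fy=2);cd=cv2.resize(b[230:290,240:400],None,fx=2.4,fy=2.4)
im=np.zeros((540,800,3),np.uint8);im[:360,:396]=ca[:,:396];im[:cb.shape[0],400:400+393]=cb[:,:393]
im[370:520,:400]=cc;im[370:514,404:788]=cd
cv2.imwrite("pics/c1.png",im[:,:,::-1])
```

```text
redS [([399.4, 258.9], [390, 250, 20, 20, 219])]
redT [([364.7, 267.3], [357, 260, 16, 16, 201]), ([255.8, 268.9], [252, 265, 8, 8, 47])]
orS []
orT [([322.6, 165.1], [322, 163, 2, 5, 7]), ([322.0, 171.8], [321, 171, 3, 3, 5]), ([320.9, 179.4], [320, 177, 3, 6, 11]), ([320.0, 185.5], [319, 183, 3, 6, 11]), ([318.8, 192.5], [318, 190, 3, 5, 8]), ([318.2, 201.5], [317, 198, 3, 8, 12]), ([316.2, 209.0], [315, 207, 4, 4, 8])]
```

View pics/c1.png

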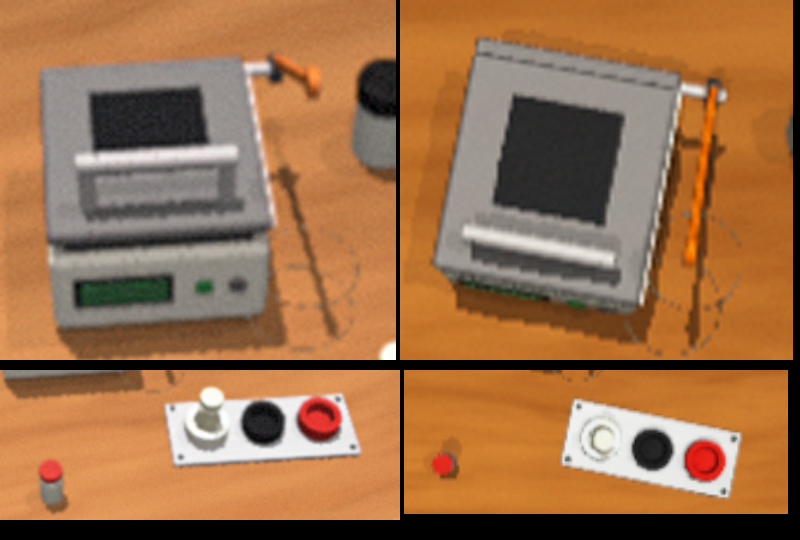

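The crop shows the following (original pixels):
- **Bar ends:** about (248,188)–(297,186) in side and (257,202)–(297,209) in top.
- **Pointer disc:** about (320,163) in side and (317,208) in top.
- **Seats:** the red seat is the rightmost, and it is empty.

Next I'll refine these with masks.

Run:
```python
from h import *
a=cv2.imread("pics/side0.png")[:,:,::-1];b=cv2.imread("pics/top0.png")[:,:,::-1]
rs=blobs(a,168,5,140,80,(230,230,430,310));rt=blobs(b,168,5,140,80,(240,230,400,300))
print(rs,rt)
print("disc",blobs(a,3,15,170,190,(304,152,326,172),3),blobs(b,3,12,190,170,(309,150,328,214),3)[-3:])
def bar(im,box,thr):
    x0,y0,x1,y1=box; g=im[y0:y1,x0:x1].min(2)
    n,l,st,c=cv2.connectedComponentsWithStats((g>thr).astype(np.uint8)); i=1+np.argmax(st[1:,4])
    r=cv2.minAreaRect(np.argwhere(l==i)[:,::-1].astype(np.float32)); c0=np.array(r[0])+[x0,y0]
    p=cv2.boxPoints(r)+[x0,y0]; o=p[np.argsort(p[:,0])]
    return o[:2].mean(0),o[2:].mean(0),r[1],g.max()
A=bar(a,(243,176,304,196),190);B=bar(b,(254,196,300,214),190);print(A,B)
for i in(0,1):print("bar end",tri(A[i],B[i]))
# coarse: cap, seat, disc
for k,(u,v) in {"cap":((rs[-1][0]),[255.8,268.9]),"seat":([399.4,258.9],[364.7,267.3]),"disc":([320,163.4],[317.3,208.2])}.items(): print(k,u,v,tri(u,v))
```

```text
[([399.2, 259.1], [389, 249, 21, 21, 347]), ([264.9, 285.1], [260, 280, 11, 11, 97])] [([364.9, 267.4], [357, 260, 17, 16, 219]), ([255.7, 268.7], [252, 265, 8, 9, 58])]
disc [([316.1, 160.7], [308, 156, 14, 11, 46])] []
(array([247.94153619, 187.94769335]), array([296.01538467, 185.27692199]), (3.3282012939453125, 48.147979736328125), np.uint8(233)) (array([256.82494736, 200.91903746]), array([296.11378098, 208.40262556]), (39.995208740234375, 2.6195695400238037), np.uint8(221))
bar end (array([590.88809487, -96.15515962, 134.30383603]), np.float64(0.2369089907933976))
bar end (array([ 573.63236102, -182.9364099 ,  133.92653309]), np.float64(0.6842924400612735))
cap [264.9, 285.1] [255.8, 268.9] (array([436.67572299, -85.41010714,  44.214389  ]), np.float64(0.24368494232957505))
seat [399.4, 258.9] [364.7, 267.3] (array([ 437.53927725, -352.97787101,   17.51860143]), np.float64(0.17742336663343217))
disc [320, 163.4] [317.3, 208.2] (array([ 569.38289295, -225.44863785,  181.99893297]), np.float64(0.8580953988206645))
```

Run:
```python
from h import *
a=cv2.imread("pics/side0.png")[:,:,::-1];b=cv2.imread("pics/top0.png")[:,:,::-1]
for n,im,C,box in(("side",a,S,(315,238,428,290)),("top",b,T,(298,234,390,292))):
    x0,y0,x1,y1=box; c=im[y0:y1,x0:x1]; hsv=cv2.cvtColor(c,cv2.COLOR_RGB2HSV)
    m=((hsv[...,1]<70)&(hsv[...,2]>120)).astype(np.uint8)
    cs=max(cv2.findContours(m,0,cv2.CHAIN_APPROX_NONE)[0],key=cv2.contourArea).reshape(-1,2)+[x0,y0]
    P=np.array([C.onz(p,6)[:2] for p in cs]); r=cv2.minAreaRect(P.astype(np.float32)); print(n,"tray",r)
    p=cv2.boxPoints(r); e=p-np.roll(p,1,0); l=max(e,key=np.linalg.norm); l=l/np.linalg.norm(l); l*=np.sign(l[1]); ce=np.array(r[0])
    print("  seats +55,0,-55:",ce+55*l,ce,ce-55*l,"yaw",np.arctan2(-l[0],l[1]))
    # red rim
    red=cv2.inRange(cv2.cvtColor(c,cv2.COLOR_RGB2HSV),(0,140,60),(180,255,255))
    cr=max(cv2.findContours(red,0,cv2.CHAIN_APPROX_NONE)[0],key=cv2.contourArea).reshape(-1,2)+[x0,y0]
    for z in(12,18,24):
        Q=np.array([C.onz(q,z)[:2] for q in cr]).astype(np.float32); print("  rim z",z,cv2.minEnclosingCircle(Q), Q.min(0),Q.max(0))
for u in([265,285],[264.5,284]): print(tri(u,[255.8,268.8])[0])
np.set_printoptions(linewidth=250)
print(a[154:172,304:326,0].astype(int)-a[154:172,304:326,2]);print(b[200:216,310:324,0].astype(int)-b[200:216,310:324,2])
```

```text
side tray ((456.6047668457031, -300.2176208496094), (180.4236297607422, 87.29763793945312), 77.94279479980469)
  seats +55,0,-55: [ 468.09362125 -246.43095016] [ 456.60476685 -300.21762085] [ 445.11591244 -354.00429153] yaw -0.21043803
  rim z 12 ((447.06072998046875, -304.5101318359375), 130.52322387695312) [ 365.21323 -432.72968] [ 533.8841  -176.29057]
  rim z 18 ((443.58026123046875, -301.8582458496094), 129.42654418945312) [ 362.42047 -429.00046] [ 529.6741  -174.71603]
  rim z 24 ((440.09979248046875, -299.20635986328125), 128.329833984375) [ 359.6277  -425.27124] [ 525.46405 -173.1415 ]
top tray ((449.6272277832031, -299.187744140625), (179.13827514648438, 70.49195861816406), 77.82234191894531)
  seats +55,0,-55: [ 461.22912884 -245.42534256] [ 449.62722778 -299.18774414] [ 438.02532673 -352.95014572] yaw -0.21254024
  rim z 12 ((449.72821044921875, -301.99591064453125), 134.3241729736328) [ 377.89087 -416.60922] [ 521.26276 -187.3826 ]
  rim z 18 ((449.99658203125, -301.1864013671875), 133.48147583007812) [ 378.61   -415.0807] [ 521.0824  -187.29213]
  rim z 24 ((450.26501464
[... 2062 characters left out ...]
5 142 148 146 146 170 237 231 142  79  93 142 141]
 [ 93 146 147 146 145 147 181 227 235 113  80  93 144 142]
 [ 95 148 146 148 147 146 208 225 230 102  82  94 144 144]
 [121 148 146 146 144 147 230 231 230  76  77  92 143 144]
 [151 148 148 148 141 120 229 235 222  80  85 120 143 146]
 [150 151 148 148 142  99 198 211 176  80  95 149 147 148]
 [150 148 151 148 148 135 157 166 137  84  94 148 148 149]
 [149 151 151 150 150 141 142 139 137  83  89 111 150 149]
 [152 150 152 152 151 152 151 148 142  85  82  90 121 148]
 [150 151 152 151 152 152 152 149 144  84  95 144 107 149]
 [151 153 153 149 153 153 155 151 145  90 122 148 145 120]
 [153 151 152 151 152 151 151 149 124 100 150 153 144 110]]
```

Run:
```python
from h import *
bar=np.array([582.3,-139.5]); yaw=-.196; X=np.array([np.cos(yaw),np.sin(yaw)]);Y=np.array([-X[1],X[0]])
h=bar+118*X
def rep(P):
    r=P[:2]-h; x,y,z=-r@X,r@Y,P[2]-84; return x,y,z,"R",np.hypot(x,z),"ang",np.arctan2(z,x)-np.arctan2(6,142)
for ut in([317.5,205.3],[317.5,206]): P,e=tri([319.4,162.8],ut);print(P,e,rep(P))
# side ray with plane y_r=-86
for C,u in((S,[319.4,162.8]),(T,[317.5,205.3])):
    d=C.ray(u);t=(-86-(C.c[:2]-h)@Y)/(d[:2]@Y);P=C.c+t*d;print(P,rep(P))
```

```text
[ 575.74416378 -226.56965973  177.48304527] 0.1410989446619059 (np.float64(107.47371702990094), np.float64(-86.67930549202298), np.float64(93.48304527222297), 'R', np.float64(142.44184639912424), 'ang', np.float64(0.6736616098524966))
[ 574.23601128 -226.20517165  178.90910414] 0.6828526796020425 (np.float64(109.02397669215581), np.float64(-86.61550502820621), np.float64(94.90910413776311), 'R', np.float64(144.54745083191366), 'ang', np.float64(0.6740667100329694))
[ 573.1693631  -225.36586981  180.11033635] (np.float64(110.23365412048949), np.float64(-85.99999999999999), np.float64(96.1103363544944), 'R', np.float64(146.24860770253423), 'ang', np.float64(0.6748308452320743))
[ 574.00825406 -225.53243079  193.72948384] (np.float64(109.37838772165479), np.float64(-86.0), np.float64(109.72948384376195), 'R', np.float64(154.93286070168284), 'ang', np.float64(0.7447721492730737))
```

Measured so far:
- **Vial:** (437,−85).
- **Red seat:** (438,−353), on a tray with yaw −0.21.
- **Bar:** (582,−140,134) against 130 expected, with reader yaw −0.196.
- **Pointer:** about 0.674 rad, with radius 142.4 matching the stated 142.1.

The tool's y axis is radial now, so I'll rise, pull in, and swing over the microscope.

Careful with the scale: shifts go in shares of 62.5 mm. That gives: -50 mm is -0.8, -28 mm is -0.448.

>>> {"fn": "pendant", "kwargs": {"rows": [85,0,-0.448,-0.8,0,85,0,-0.448,-0.8,0,85,0,-0.448,-0.8,0,85,0,-0.448,-0.8,0], "grip_force": 30}}

```text
time: 0.6
eef_pos: [192.0, 501.2, 443.5]
tcp_rot: [-0.0, 0.182, 0.983, -0.0]
force: [-0.3, 1.2, 0.2]
width: 85.3
grasp_force: 0.0
```

>>> {"fn": "pendant", "kwargs": {"rows": [85,0,-0.448,-0.8,0,85,0,-0.448,-0.8,0,85,0,-0.448,-0.8,0,85,0,0,0,0]}}

```text
time: 1.1
eef_pos: [162.2, 423.5, 596.6]
tcp_rot: [0.0, 0.182, 0.983, 0.004]
force: [-0.0, -0.1, -0.8]
width: 85.0
grasp_force: 0.0
```

>>> {"fn": "pendant", "kwargs": {"rows": [85,-0.848,-0.048,0,0.117,85,-0.848,-0.048,0,0.117,85,-0.848,-0.048,0,0.117,85,-0.848,-0.048,0,0.117]}}

```text
time: 1.6
eef_pos: [337.7, 304.4, 590.6]
tcp_rot: [-0.0, 0.407, 0.914, -0.001]
force: [0.5, 1.3, -0.2]
width: 85.1
grasp_force: 0.0
```

>>> {"fn": "pendant", "kwargs": {"rows": [85,-0.848,-0.048,0,0.117,85,-0.848,-0.048,0,0.117,85,-0.848,-0.048,0,0.117,85,-0.848,-0.048,0,0.117]}}

```text
time: 2.1
eef_pos: [438.9, 119.7, 590.7]
tcp_rot: [-0.0, 0.607, 0.794, -0.001]
force: [0.5, 0.2, 0.3]
width: 85.1
grasp_force: 0.0
```

>>> {"fn": "pendant", "kwargs": {"rows": [85,-0.848,-0.048,0,0.117,85,-0.848,-0.048,0,0.117,85,-0.848,-0.048,0,0.117,85,-0.848,-0.048,0,0.117,85,0,0,0,0]}}

```text
time: 2.72
eef_pos: [444.9, -93.7, 591.7]
tcp_rot: [0.0, 0.777, 0.63, -0.001]
force: [0.3, 0.6, 0.2]
width: 85.1
grasp_force: 0.0
```

To row units: 58 mm is 0.928, -9.5 mm is -0.152.

>>> {"fn": "pendant", "kwargs": {"rows": [85,0.1056,-0.152,0.928,0,85,0,0,0.96,0,85,0,0,0.96,0,85,0,0,0.96,0]}}

```text
time: 3.22
eef_pos: [437.5, -79.6, 351.6]
tcp_rot: [-0.0, 0.773, 0.634, -0.0]
force: [1.4, 0.4, -0.1]
width: 85.2
grasp_force: 0.0
```

>>> {"fn": "pendant", "kwargs": {"rows": [85,0,0,0.96,0,85,0,0,0.96,0,85,0,0,0.96,0,50,0,0,0.8,0,50,0,0,0,0]}}

```text
time: 3.85
eef_pos: [434.5, -80.1, 121.1]
tcp_rot: [-0.003, 0.774, 0.634, -0.004]
force: [-0.2, 0.7, 0.1]
width: 51.3
grasp_force: 0.0
```

```bash
python3 - <<'E'
from h import *
s=robot.state();print(s["eef_pos"],s["tcp_rot"])
a=robot.capture("side");b=robot.capture("top")
im=np.zeros((480,800,3),np.uint8);im[:,:400]=cv2.resize(a[200:320,210:310],(400,480));im[:,400:]=cv2.resize(b[200:320,205:305],(400,480))
cv2.imwrite("pics/c2.png",im[:,:,::-1])
E
```

```text
[434.48182564 -80.12873513 121.11516719] [-0.00269897  0.7736212   0.63363119 -0.00380457]
```

View pics/c2.png

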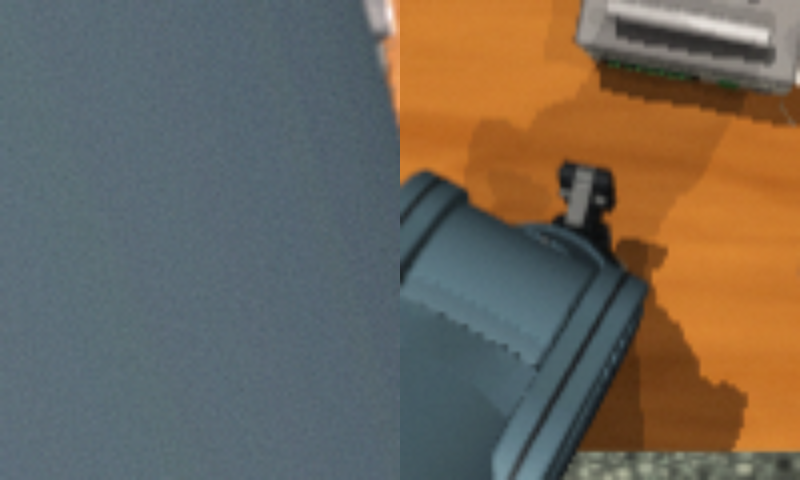

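The arm blocks both views of the vial here, so I'll correct with the measured TCP and descend.

>>> {"fn": "pendant", "kwargs": {"rows": [50,-0.0736,0.056,0.32,0,50,0,0,0.32,0,50,0,0,0,0]}}

```text
time: 4.32
eef_pos: [441.5, -85.8, 85.6]
tcp_rot: [0.0, 0.774, 0.634, 0.001]
force: [0.6, -0.8, 0.6]
width: 49.8
grasp_force: 0.0
```

```bash
python3 -c "
from bench import robot;print(robot.state()['eef_pos'],robot.state()['tcp_rot'])"
```

```text
[441.4958459  -85.77051474  85.58466921] [3.89779099e-04 7.73710734e-01 6.33538355e-01 8.37309157e-04]
```

>>> {"fn": "pendant", "kwargs": {"rows": [50,0,0,0,0,50,0,0,0,0,50,0,0,0,0], "lines": "1,2"}}

```text
time: 4.7
eef_pos: [441.0, -86.0, 84.9]
```

>>> {"fn": "pendant", "kwargs": {"rows": [50,0,0,0,0], "lines": "1,2"}}

```text
time: 4.82
eef_pos: [440.7, -86.0, 84.5]
```

To row units: -3.8 mm is -0.0608, 20 mm is 0.32.

>>> {"fn": "pendant", "kwargs": {"rows": [50,0,-0.0608,0.24,0,50,0,0,0.32,0,50,0,0,0.16,0,50,0,0,0.16,0,50,0,0,0,0]}}

```text
time: 5.45
eef_pos: [436.6, -85.3, 28.9]
tcp_rot: [-0.0, 0.774, 0.633, -0.0]
force: [-0.2, 0.5, 0.2]
width: 49.9
grasp_force: 0.0
```

>>> {"fn": "pendant", "kwargs": {"rows": [50,0,0,0,0,50,0,0,0,0]}}

```text
time: 5.7
eef_pos: [437.2, -85.3, 29.7]
tcp_rot: [0.0, 0.774, 0.633, 0.0]
force: [-0.6, 0.4, 0.5]
width: 49.7
grasp_force: 0.0
```

>>> {"fn": "pendant", "kwargs": {"rows": [15,0,0,0,0,15,0,0,0,0,15,0,0,0,0,15,0,0,0,0,15,0,0,0,0], "grip_force": 30}}

```text
time: 6.32
eef_pos: [437.1, -85.3, 29.5]
tcp_rot: [0.0, 0.774, 0.633, 0.0]
force: [-0.5, 0.5, 5.3]
width: 21.2
grasp_force: 29.3
```

>>> {"fn": "pendant", "kwargs": {"rows": [15,0,0,-0.16,0,15,0,0,-0.48,0,15,0,0,-0.64,0,15,0,0,0,0]}}

```text
time: 6.82
eef_pos: [438.5, -85.4, 111.7]
tcp_rot: [0.001, 0.774, 0.633, 0.002]
force: [0.5, -0.9, -0.1]
width: 20.8
grasp_force: 29.6
```

To row units: -52.5 mm is -0.84, 10.5 mm is 0.168.

>>> {"fn": "pendant", "kwargs": {"rows": [15,-0.84,0.168,-0.032,0,15,-0.84,0.168,0,0,15,-0.84,0.168,0,0,15,-0.84,0.168,0,0,15,-0.84,0.168,0,0], "lines": "1,2"}}

```text
time: 7.45
eef_pos: [435.9, -354.1, 110.6]
```

>>> {"fn": "pendant", "kwargs": {"rows": [15,0,0,0,0,15,0,0,0,0,15,0,0,0,0,15,0,0,0,0]}}

```text
time: 7.95
eef_pos: [436.8, -351.6, 111.2]
tcp_rot: [-0.0, 0.773, 0.634, 0.0]
force: [0.8, 0.1, 0.5]
width: 20.6
grasp_force: 29.6
```

Run:
```python
from h import *
a=robot.capture("side");b=robot.capture("top");s=robot.state();print(s["eef_pos"])
print(blobs(a,168,5,140,80,(300,150,450,310)),blobs(b,168,5,140,80,(300,180,430,300)))
im=np.zeros((480,800,3),np.uint8);im[:,:400]=cv2.resize(a[165:285,330:430],(400,480));im[:,400:]=cv2.resize(b[200:320,305:405],(400,480))
cv2.imwrite("pics/c3.png",im[:,:,::-1])
```

```text
[ 436.72063689 -352.17062447  111.31653262]
[] [([362.3, 266.7], [357, 260, 13, 16, 136])]
```

View pics/c3.png

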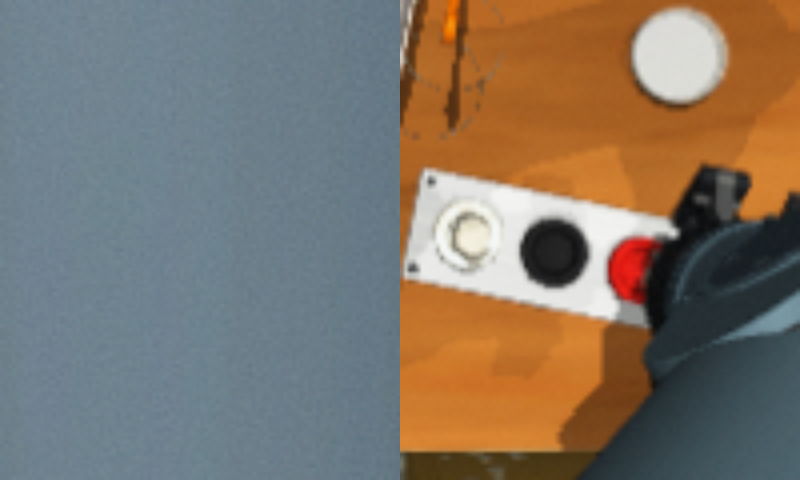

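The top view shows the red seat at about (362,267), half hidden under the gripper, and the vial itself is hidden. I'll use the displacement between the two camera measurements, lower slowly and watch the force.

>>> {"fn": "pendant", "kwargs": {"rows": [15,-0.008,0.0192,0.24,0,15,0,0,0.32,0,15,0,0,0.128,0,15,0,0,0,0,15,0,0,0,0], "lines": "1,2"}}

```text
time: 8.68
eef_pos: [437.6, -354.1, 68.5]
```

>>> {"fn": "pendant", "kwargs": {"rows": [15,0,0,0,0,15,0,0,0,0,15,0,0,0,0]}}

```text
time: 9.05
eef_pos: [437.6, -353.7, 68.5]
tcp_rot: [0.0, 0.774, 0.633, 0.0]
force: [-0.5, -0.4, -0.1]
width: 20.9
grasp_force: 29.5
```

>>> {"fn": "pendant", "kwargs": {"rows": [15,0.0112,0,0.128,0,15,0,0,0.064,0,15,0,0,0.048,0,15,0,0,0,0,15,0,0,0,0]}}

```text
time: 9.68
eef_pos: [437.7, -353.1, 53.4]
tcp_rot: [0.0, 0.774, 0.633, 0.0]
force: [-0.3, 0.3, -0.3]
width: 20.2
grasp_force: 29.5
```

>>> {"fn": "pendant", "kwargs": {"rows": [15,0,0,0.048,0,15,0,0,0.048,0,15,0,0,0,0]}}

```text
time: 10.05
eef_pos: [437.4, -352.9, 47.0]
tcp_rot: [-0.0, 0.774, 0.633, -0.0]
force: [0.3, -0.8, -0.3]
width: 21.0
grasp_force: 29.5
```

It's inside the bore with no contact force, so I'll continue in small steps.

To row units: 3 mm is 0.048, 2 mm is 0.032.

>>> {"fn": "pendant", "kwargs": {"rows": [15,0,0,0.048,0,15,0,0,0.032,0,15,0,0,0,0]}}

```text
time: 10.42
eef_pos: [437.5, -352.9, 42.1]
tcp_rot: [-0.0, 0.774, 0.633, -0.0]
force: [0.6, 0.6, -0.9]
width: 20.7
grasp_force: 29.5
```

>>> {"fn": "pendant", "kwargs": {"rows": [15,0,0,0.024,0,15,0,0,0,0]}}

```text
time: 10.68
eef_pos: [437.6, -353.0, 40.7]
tcp_rot: [-0.0, 0.774, 0.633, 0.0]
force: [0.5, -1.3, -1.2]
width: 20.5
grasp_force: 29.5
```

>>> {"fn": "pendant", "kwargs": {"rows": [15,0,0,0.024,0,15,0,0,0,0]}}

```text
time: 10.92
eef_pos: [437.8, -353.1, 39.6]
tcp_rot: [0.0, 0.774, 0.633, 0.0]
force: [-1.2, 0.8, 4.2]
width: 20.6
grasp_force: 29.9
```

Floor contact is at z = 39.6, as predicted. Releasing and rising.

>>> {"fn": "pendant", "kwargs": {"rows": [24,0,0,0,0,30,0,0,0,0,45,0,0,0,0,45,0,0,0,0,45,0,0,0,0]}}

```text
time: 11.55
eef_pos: [437.6, -353.0, 39.3]
tcp_rot: [-0.0, 0.774, 0.633, -0.0]
force: [-0.8, -0.2, -0.0]
width: 45.0
grasp_force: 0.0
```

>>> {"fn": "pendant", "kwargs": {"rows": [45,0,0,-0.16,0,45,0,0,-0.48,0,45,0,0,-0.8,0,45,0,0,-0.96,0,45,0,0,-0.64,0]}}

```text
time: 12.18
eef_pos: [438.0, -353.7, 232.7]
tcp_rot: [0.001, 0.774, 0.633, 0.001]
force: [0.1, 0.7, -0.4]
width: 45.1
grasp_force: 0.0
```

>>> {"fn": "pendant", "kwargs": {"rows": [45,0.7632,0.3168,-0.064,0,45,0.7632,0.3168,-0.064,0,45,0.7632,0.3168,-0.064,0,45,0.7632,0.3168,-0.064,0,45,0.7632,0.3168,-0.064,0], "lines": "1,2"}}

```text
time: 12.8
eef_pos: [582.5, -137.4, 250.3]
```

>>> {"fn": "pendant", "kwargs": {"rows": [45,0,0,0,0,45,0,0,0,0,45,0,0,0,0]}}

```text
time: 13.18
eef_pos: [580.9, -140.5, 249.6]
tcp_rot: [0.0, 0.775, 0.632, -0.0]
force: [-0.3, 0.1, 0.1]
width: 44.6
grasp_force: 0.0
```

Run:
```python
from h import *
a=robot.capture("side");b=robot.capture("top");s=robot.state();print(s["eef_pos"])
im=np.zeros((480,800,3),np.uint8);im[:,:400]=cv2.resize(a[165:285,330:430],(400,480));im[:,400:]=cv2.resize(b[180:300,270:370],(400,480))
cv2.imwrite("pics/c4.png",im[:,:,::-1])
R=blobs(a,168,5,140,80,(300,230,430,310)),blobs(b,168,5,140,80,(300,240,430,300));print(R)
```

```text
[ 581.1365842  -140.14002719  249.50969583]
([([399.7, 257.5], [389, 244, 21, 26, 284])], [([365.1, 267.4], [357, 260, 17, 16, 198])])
```

View pics/c4.png

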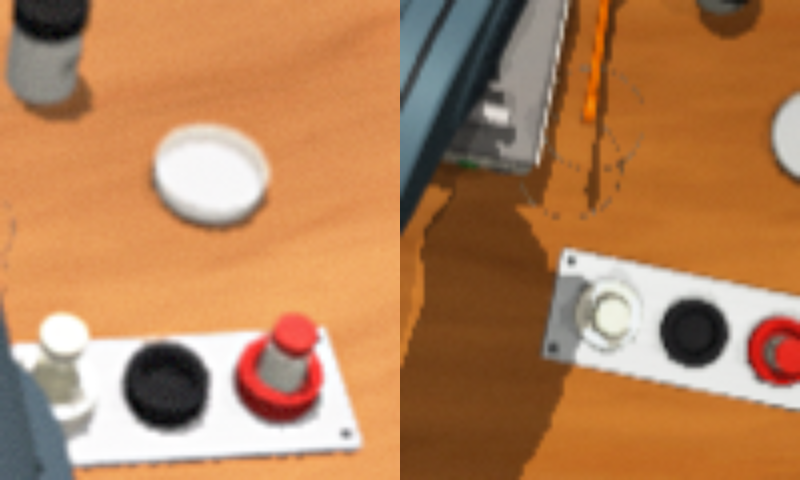

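The red vial stands upright in the red seat, with its cap at (403,249) in side. Next I'll lower over the bar.

To row units: 45 mm is 0.72, 12 mm is 0.192.

>>> {"fn": "pendant", "kwargs": {"rows": [45,0.0128,0.0176,0.64,0,45,0,0,0.72,0,45,0,0,0.32,0,45,0,0,0.192,0,45,0,0,0.096,0], "lines": "1,2"}}

```text
time: 13.9
eef_pos: [583.6, -138.6, 126.7]
```

>>> {"fn": "pendant", "kwargs": {"rows": [45,0,0,0,0,45,0,0,0,0]}}

```text
time: 14.15
eef_pos: [583.7, -138.4, 127.3]
tcp_rot: [0.001, 0.774, 0.633, 0.001]
force: [-0.7, 0.2, 0.3]
width: 44.7
grasp_force: 0.0
```

>>> {"fn": "pendant", "kwargs": {"rows": [25,0,0,0,0,8,0,0,0,0,8,0,0,0,0,8,0,0,0,0,8,0,0,0,0], "grip_force": 60}}

```text
time: 14.78
eef_pos: [582.7, -138.1, 126.5]
tcp_rot: [-0.0, 0.774, 0.633, -0.0]
force: [-3.8, 1.4, 5.3]
width: 9.7
grasp_force: 58.7
```

>>> {"fn": "pendant", "kwargs": {"rows": [8,0,0,0,0,8,0,0,0,0,8,0,0,0,0], "grip_force": 60}}

```text
time: 15.15
eef_pos: [582.7, -138.1, 126.5]
tcp_rot: [-0.0, 0.774, 0.633, -0.0]
force: [-3.6, -0.1, 5.1]
width: 9.6
grasp_force: 58.7
```

>>> {"fn": "pendant", "kwargs": {"rows": [8,0,0.0608,-0.1408,0,8,0,0.0704,-0.1328,0,8,0,0,0,0,8,0,0,0,0], "grip_force": 60}}

```text
time: 15.65
eef_pos: [590.1, -139.5, 143.2]
tcp_rot: [-0.001, 0.774, 0.633, -0.001]
force: [-5.1, 0.7, -1.6]
width: 9.6
grasp_force: 58.7
```

```bash
python3 -c "
from bench import robot;print(robot.state()['ft_torque'])"
```

```text
[0.31134302 1.30232172 0.07991742]
```

>>> {"fn": "pendant", "kwargs": {"rows": [8,0,0.0832,-0.128,0,8,0,0.088,-0.1232,0,8,0,0.0992,-0.1152,0,8,0,0.1072,-0.1072,0,8,0,0,0,0], "grip_force": 60}}

```text
time: 16.27
eef_pos: [612.1, -143.8, 174.0]
tcp_rot: [-0.003, 0.774, 0.633, -0.001]
force: [-13.8, 4.8, 9.6]
width: 9.7
grasp_force: 58.8
```

>>> {"fn": "pendant", "kwargs": {"rows": [8,0,0.1152,-0.0992,0,8,0,0.1216,-0.0912,0,8,0,0.1264,-0.08,0,8,0,0,0,0,8,0,0,0,0], "grip_force": 60}}

```text
time: 16.9
eef_pos: [634.4, -148.1, 192.5]
tcp_rot: [-0.003, 0.774, 0.633, -0.001]
force: [-17.8, 6.6, 20.4]
width: 9.8
grasp_force: 59.3
```

Run:
```python
from h import *
a=robot.capture("side");b=robot.capture("top");s=robot.state();print(s["eef_pos"],s["force"])
im=np.zeros((600,800,3),np.uint8);im[:,:400]=cv2.resize(a[110:260,235:335],(400,600));im[:,400:]=cv2.resize(b[120:270,240:340],(400,600))
cv2.imwrite("pics/c5.png",im[:,:,::-1]);cv2.imwrite("pics/side5.png",a[:,:,::-1]);cv2.imwrite("pics/top5.png",b[:,:,::-1])
```

```text
[ 634.3415294  -148.06342772  192.45440135] [-17.79892354   7.13996215  20.83885078]
```

View pics/c5.png

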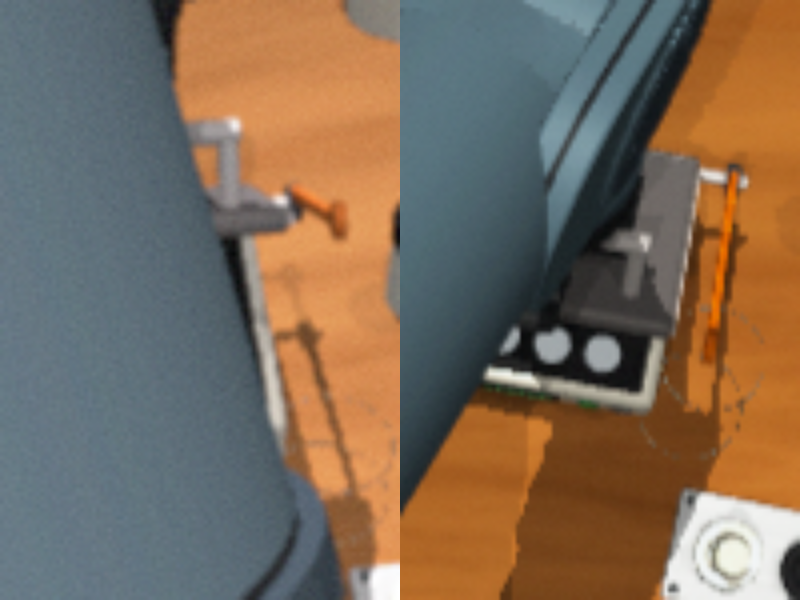

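The cover is up and nearly parallel to the pointer. In side its front corner is near (307,163) and the pointer disc is at (319,163). The hold is strained about 27 N outward, so I'll relax it radially and then check the angle.

To row units: -1.5 mm is -0.024, -1.2 mm is -0.0192.

>>> {"fn": "pendant", "kwargs": {"rows": [8,0,-0.0192,-0.024,0,8,0,0,0,0,8,0,0,0,0,8,0,0,0,0], "grip_force": 60}}

```text
time: 17.5
eef_pos: [634.1, -148.0, 192.5]
tcp_rot: [-0.002, 0.774, 0.633, -0.0]
force: [-11.5, 4.1, 6.9]
width: 9.6
grasp_force: 59.5
```

Run:
```python
from h import *
a=robot.capture("side");b=robot.capture("top")
im=np.zeros((480,800,3),np.uint8);im[:,:400]=cv2.resize(a[140:188,285:325],(400,480),interpolation=0);im[:,400:]=cv2.resize(b[155:215,290:340],(400,480),interpolation=0)
cv2.imwrite("pics/c6.png",im[:,:,::-1])
```

```text
(no output)
```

View pics/c6.png

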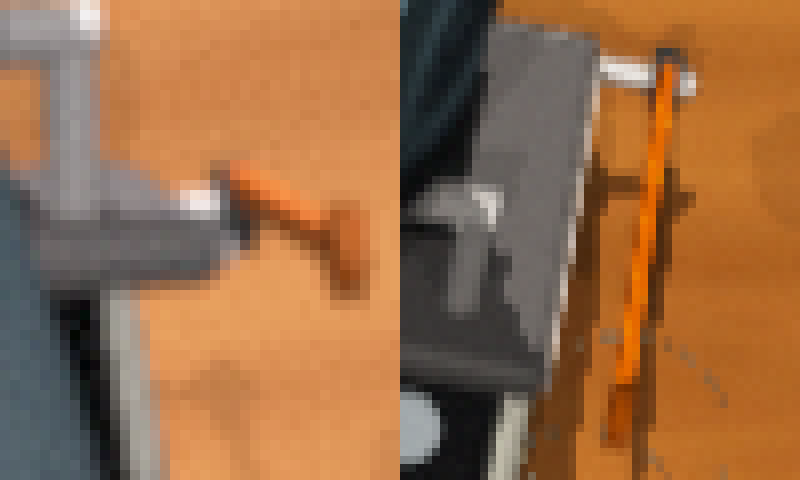

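Run:
```python
from h import *
yaw=-.196; X=np.array([np.cos(yaw),np.sin(yaw)]);Y=np.array([-X[1],X[0]]);h=np.array([582.3,-139.5])+118*X
def r(P): d=P[:2]-h; return np.array([-d@X,d@Y,P[2]-84])
for n,u,v,lz in(("topc",[306.9,161.7],[308.3,198.3],12),("botc",[305.7,167.4],[307.6,203],0)):
    P,e=tri(u,v);q=r(P)
    print(n,e.round(2),q.round(1),np.hypot(q[0],q[2]).round(1),np.hypot(138,lz),"ang",np.arctan2(q[2],q[0])-np.arctan2(lz,138))
    d=S.ray(u);t=(q[1]-(S.c[:2]-h)@Y)/(d[:2]@Y)
# side-only on plane -69 / top edge closed picture
for u,lz in(([306.9,161.7],12),([305.7,167.4],0)):
    for w in(-65,-69):
        d=S.ray(u);t=(w-(S.c[:2]-h)@Y)/(d[:2]@Y);q=r(S.c+t*d);print(w,q.round(1),np.hypot(q[0],q[2]).round(1),np.arctan2(q[2],q[0])-np.arctan2(lz,138))
d=np.array(robot.state()["eef_pos"])-[582.7,-138.1,126.5];x,z=118-d[:2]@X,46+d[2]
print("arm",x,z,np.arctan2(z,x)-np.arctan2(46,118),robot.state()["qvel"].round(3))
```

```text
topc 0.46 [ 95.9 -65.6  87.1] 129.5 138.52075656738234 ang 0.6504965111048179
botc 3.14 [104.9 -64.3  81.3] 132.7 138.0 ang 0.6589938715783729
-65 [100.5 -65.   91.3] 135.8 0.6510759094271826
-69 [ 78.3 -69.   70.5] 105.3 0.6462382357618793
-65 [ 92.2 -65.   69.3] 115.3 0.6443101685278878
-69 [ 69.7 -69.   47.6] 84.4 0.5989653085722753
arm 65.68226100855529 112.00080780620101 0.6686947646318656 [ 0.    -0.001 -0.001 -0.001  0.     0.002 -0.001]
```

The arm reading gives 0.669 and vision 0.65, against a pointer at 0.674. I'll nudge it about 0.01 rad up.

Careful with the scale: shifts go in shares of 62.5 mm. That gives: -1.6 mm is -0.0256, 0.8 mm is 0.0128.

>>> {"fn": "pendant", "kwargs": {"rows": [8,0,0.0128,-0.0256,0,8,0,0,0,0,8,0,0,0,0,8,0,0,0,0,8,0,0,0,0], "grip_force": 60}}

```text
time: 18.23
eef_pos: [635.2, -148.2, 193.3]
tcp_rot: [-0.001, 0.774, 0.633, -0.001]
force: [-7.4, 2.0, 1.7]
width: 9.7
grasp_force: 58.9
```

>>> {"fn": "pendant", "kwargs": {"rows": [8,0,0,0,0,8,0,0,0,0,8,0,0,0,0,8,0,0,0,0]}}

```text
time: 18.73
eef_pos: [635.2, -148.2, 193.3]
tcp_rot: [-0.001, 0.774, 0.633, -0.001]
force: [-6.9, 3.3, 1.3]
width: 9.5
grasp_force: 58.9
```

Run:
```python
from h import *
yaw=-.196; X=np.array([np.cos(yaw),np.sin(yaw)])
d=np.array(robot.state()["eef_pos"])-[582.7,-138.1,126.5];x,z=118-d[:2]@X,46+d[2]
print("arm",x,z,np.arctan2(z,x)-np.arctan2(46,118),robot.state()["qvel"].round(3))
a=robot.capture("side");b=robot.capture("top")
print(blobs(a,168,5,140,80,(300,230,430,310)),blobs(b,168,5,140,80,(300,240,430,300)))
```

```text
arm 64.57156372262887 112.79942092115397 0.6791747046855835 [-0.002 -0.     0.001 -0.001 -0.001 -0.002 -0.002]
[([399.8, 257.4], [389, 244, 21, 26, 289])] [([365.1, 267.4], [357, 260, 17, 16, 198])]
```

Everything is steady: the red vial is unmoved in its seat, and the cover is held at about 0.67 rad, in line with the pointer. Handing in.

```bash
python3 -c "
from bench import robot;print(robot.job_done())"
```

```text
the job is handed in; nothing more can be done
None
```

I handed the job in with the red vial standing released in the red seat and the cover held still at about 0.67 rad, against the pointer's measured 0.67 rad; no verdict was returned.

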